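# Turn the notched pattern plate onto its locating pin and press it home

### The arm

A 7-joint arm with a two-finger parallel gripper is mounted at the origin on the work surface; the furniture and walls round the work are solid. World frame = base frame: x ahead of the robot, y to its left, z up, the work surface at z = 0. Lengths are in m, angles in rad, forces in N, time in s.
With the tool pointing down it reaches from about 0.425 to 0.875 m from the base axis. Payload 8.4 kg.
Tool frame: the origin (TCP) lies at the centre of the arm's flange, where the gripper is bolted on; the fingertips stand 182 mm ahead of it and the grasp point (between the pads) lies 164 mm ahead of it; z points along the fingers, y is the line along which they close (so a half turn about z gives the same grasp; the last joint's range is limited). The gripper opens to 87 mm and grips with 3 to 60 N. Pads are 19 mm wide; open, the fingers measure 117 mm over their backs; the gripper's body (75 mm by 190 mm) begins 51 mm behind the grasp point.
Start: joints at [1.113, 0.333, 0.04, 1.465, -0.013, 1.343, -0.059], TCP at [0.228, -0.609, 0.405] pointing down, gripper open.
Joint ranges: [-2.58, 2.58], [-0.38, 2.09], [-1.3, 1.39], [0.25, 2.4], [-1.5, 4.64], [0.08, 2.09], [-2.65, 2.65]. Speed limits (rad/s): [2.22, 2.22, 2.79, 2.79, 3.14, 3.14, 3.14].

### API

Orientations are given as a rotation vector (axis times angle).
In Python, from cell import get_state, eyes, workorder gives the robot as it stands. The module is installed in compiled form; this text tells all that it offers.
- The arm moves only by the tool send_rows, never from a script. Its argument "deltas" is text: rows parted by semicolons, each of 7 numbers parted by spaces: the turn, a rotation vector about the tool's x, y, z in rad, then the shift along the tool's x, y, z in mm, then the gripper's target within -1 to 1 (fully open at 1, half-way at 0, shut at -1). A call has exactly 5 rows; each row shifts and turns the commanded pose from where the row before left it, along the tool's axes as they then stand; what a row does not reach is not made up. A row lasts 1/8 s, in which the tool goes at most 62.5 mm and 10.7 degrees, less where a joint would pass 70% of its speed; a pose out of reach is approached as far as the arm can. A call is refused whole if a number of a shift passes 62.5 or a number of a turn 0.188, either way. A call with a gripper value outside its range is refused whole. The fingers move at their own pace and stop on an object; the grip force is fixed at half the most. Time passes only in rows, so rows that do not move let the fingers close, or fill a call up. It gives the time, the measured TCP pose, the force, the opening and the grip force at its end, in the units of the state.
- get_state(): the state, without advancing time (a new reading comes with each control period).
- eyes.snapshot(name): name is "scene" or "top" or "wrist"; returns the picture (480x640x3 uint8, blue, green, red); there is no depth.
- eyes.camera_params(name): a dict with "vfov" (degrees; the focal length in pixels is half the picture's height over the tangent of half this angle, whatever the lens; pixels are square), "cx", "cy" (the principal point, pixels), "T" (4x4, takes a point from camera to world coordinates). Camera axes: x right, y up, looking along -z (the intrinsics and any distortion apply to the point x, -y, -z); pixel columns grow to the right and rows downward; lengths in m; the calibration is good to about 2 mm. A picture is of the moment at which its call begins: read the wrist's pose just before it. camera_params takes no time and is no camera call; for the wrist camera it gives the pose at the moment of the call.
- workorder.hand_in(): hands the job in; it is judged then, once.
The state is a dict: "clock": time; "joints": joint angles; "qvel": joint speeds; "tau": joint torques, N m; "tool_pos": TCP position; "eef_rot": TCP orientation; "contact_force": force on the tool from outside, world axes, zero at the start; "ft_torque": the same for the moment, N m; "finger_gap": opening from 0.0 (shut) to 1.0 (fully open); "finger_force": force on a finger pad.
Only numpy, scipy, OpenCV 4.12 (cv2) and the standard library are available. Lean on these libraries where they do the work, as an engineer would, in place of code of your own. Each camera call takes 0.05 s, during which the arm holds its last target. There are 200 camera calls.

### The job

The yellow pattern plate of the cake-moulding press sits loose on its stand with its rim notch turned away from the red locating pin. With a fingertip push the blue upright peg round until the notch is over the pin, then press the blue centre button down until the plate is fully home and flat on its seat, and move clear. Do not lift the plate or force it, and leave the persimmon-shaped cake, the green cake and the white stamp where they are.

Things in the scene. Friction and masses are not known exactly. Their poses are not given: they have to be found in the camera images.
- stand: Fixed round aluminium foot of the press, diameter 152, 12 high, carrying a steel seat drum (diameter 88, top 34 above the table) and a spindle on its axis. Origin: centre of the underside, on the table, on the axis about which the plate turns. Its x axis points towards the red pin; z is up. Place and yaw vary.
- pin (a point): Top of the upright red locating pin on the stand: diameter 8, round-tipped, 55 from the stand axis, top 41 above the table. A small red mark on the foot just outside the plate's rim shows its direction when the plate hides it.
- plate: Loose yellow round pattern plate, diameter 116, 10 thick, about 0.16 kg. Origin: centre of the disc's underside; x towards its notch, z up. A hub under it fits the spindle with 1.5 play: it turns freely both ways and stays where left. At the start a friction collar holds the underside 42 above the table, 1 above the pin's tip; home is 34, on the seat drum. Off the notch, the pin blocks it.
- notch (a point): Centre of the square notch in the plate's rim, 55 from the plate's axis, at the level of the underside. The notch is 13 wide, runs from the rim 13 inward and goes right through, so the 8 pin has 2.5 play on each side.
- peg (a point): Top centre of the blue upright round finger peg on the plate, diameter 12, standing 24 above the plate's top face, 38 from the plate's axis, on the far side from the notch, on the line from the notch through the axis. Push it sideways to turn the plate.
- button (a point): Top of the blue round button fixed in the centre of the plate, diameter 26, 6 above the plate's top face. At the start it is 58 above the table, 50 when the plate is home. With the notch over the pin, pressing here with 6 to 8 N moves the plate 8 down, and it stays down.
- persimmon_cake: Loose purple persimmon-shaped rice cake with a green leaf on top, 48x47x40. Origin: centre of the underside. A bystander.
- green_cake: Loose dark green half-moon rice cake, 38x58x28. Origin: centre of the underside. A bystander.
- stamp: Loose white plunger stamp, 46 in diameter, 43 high. Origin: centre of the underside. A bystander.
There are look-alikes about, which are no part of the job. Several things have the shape of the plate; the one meant has the colours described above.

How it is judged:
At the end, for the whole second after the job is handed in: The plate lies at rest, level within 0.04 rad, with its underside less than 35.8 mm above the table (home is 34 mm) and the notch within 6 mm of the pin (z of plate in the frame of stand between 0.031 and 0.0358 m and horizontal distance between notch and pin below 0.006 m and angle between plate's own z axis and vertical below 0.04 rad and linear speed of plate below 0.01 m/s); the robot touches nothing.
It fails at once if the plate is lifted (its underside more than 48 mm above the table) (height (world z) of plate above 0.048 m).
It fails at once if the plate is forced (fingers push on it with more than 60 N) (contact force between the fingers and plate above 60 N).
It fails at once if a bystander (persimmon-shaped cake, green cake or stamp) is moved by more than 20 mm (distance of any of persimmon_cake, green_cake, stamp from where it was at the start of the episode above 0.02 m).
It also fails if it takes over 64 s, if anything falls off the work surface, if the arm or the gripper's body presses on something with over 40 N, if the wrist force passes 120 N, or if a joint passes its speed limit or range.

## Working session

There is one attempt and no reset: what is moved stays moved. The work goes in short steps, Python scripts to look and compute and a tool call to move; the robot and the scene stay as the last step left them, time stands still between calls to the robot, and variables do not carry over. Pictures are saved under pics/ and viewed, at most 10 in all, crops included, and the job is handed in when it is done.

Besides the shell and the picture viewer there is one more tool, called after ">>>" as name(argument=value, ...) on one line, values as JSON. send_rows: Moves the arm, as the interface text tells. Its arguments: {"type":"object","properties":{"deltas":{"type":"string"}},"required":["deltas"]}

```bash
mkdir -p pics
cat > h.py <<'E'
import numpy as np, cv2
from cell import get_state, eyes, workorder
from scipy.spatial.transform import Rotation as R
def ray(n,u,v,P=None):
    P=P or eyes.camera_params(n); f=240/np.tan(np.radians(P['vfov'])/2); T=np.array(P['T'])
    d=T[:3,:3]@np.array([(u-P['cx'])/f,-(v-P['cy'])/f,-1]); return T[:3,3],d
def onz(n,u,v,z,P=None):
    o,d=ray(n,u,v,P); return o+d*(z-o[2])/d[2]
def proj(n,p,P=None):
    P=P or eyes.camera_params(n); f=240/np.tan(np.radians(P['vfov'])/2); T=np.array(P['T'])
    c=T[:3,:3].T@(np.array(p)-T[:3,3]); return np.array([P['cx']-f*c[0]/c[2],P['cy']+f*c[1]/c[2]])
E
python3 - <<'E'
from h import *
for n in ("scene","top"): cv2.imwrite(f"pics/{n}0.png",eyes.snapshot(n)); print(n,eyes.camera_params(n))
s=get_state(); print(s)
E
```

```text
scene {'vfov': 43.77223611792331, 'cx': 324.48320226747165, 'cy': 246.7916496499851, 'T': array([[-7.88476198e-01,  2.84389256e-01, -5.45369633e-01,
        -6.51805849e-02],
       [-6.15064981e-01, -3.65428250e-01,  6.98682519e-01,
         7.13816720e-01],
       [-5.95668796e-04,  8.86332299e-01,  4.63049350e-01,
         5.94394795e-01],
       [ 0.00000000e+00,  0.00000000e+00,  0.00000000e+00,
         1.00000000e+00]])}
top {'vfov': 44.18366017193166, 'cx': 323.5612841137793, 'cy': 242.63440345921782, 'T': array([[-0.01019376,  0.9978609 , -0.06457333,  0.49393931],
       [-0.99993694, -0.01047663, -0.00404349, -0.0923483 ],
       [-0.00471135,  0.06452804,  0.99790477,  1.18114637],
       [ 0.        ,  0.        ,  0.        ,  1.        ]])}
{'clock': 0.1, 'joints': array([ 1.11279131,  0.33383953,  0.03988994,  1.46618907, -0.01336768,
        1.34329083, -0.05848649]), 'qvel': array([ 0.00121771, -0.00262341, -0.00099918, -0.00199935,  0.00080865,
       -0.00128724,  0.00021215]), 'tau': array([ 5.16270055e-03, -6.57806396e+01,  1.34051353e+00, -4.04708719e+01,
       -5.97089273e-02,  4.07664024e-02,  6.82050904e-05]), 'tool_pos': array([ 0.22817316, -0.60846535,  0.40394567]), 'eef_rot': array([-3.08978922e+00, -5.60323555e-01,  6.15122638e-04]), 'contact_force': array([ 0.44369694, -0.5726201 , -1.13159129]), 'ft_torque': array([-0.02679629,  0.05826145,  0.03428622]), 'finger_force': 0.0, 'finger_gap': 1.0003967031479986}
```

View pics/top0.png

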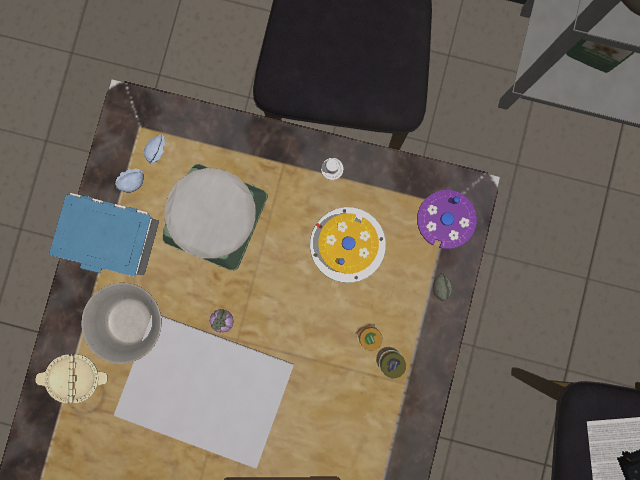

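View pics/scene0.png

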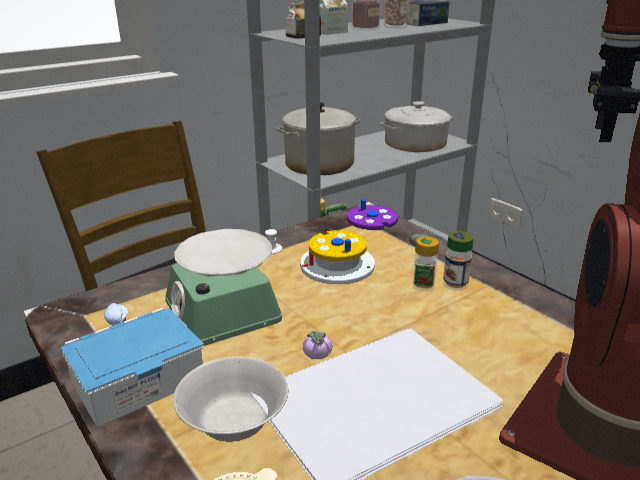

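Candidates for the plate in the top view are the yellow plate at (348,243) and the purple look-alike at (447,219). The description says yellow, and the red mark sits beside it at about (318,225). I'll check the choice in a crop and measure.

Run:
```python
from h import *
im=eyes.snapshot("top"); hsv=cv2.cvtColor(im,cv2.COLOR_BGR2HSV)
x0,y0=300,195
c=hsv[y0:y0+100,x0:x0+100]
def comps(m,mn):
    n,l,s,ce=cv2.connectedComponentsWithStats(m.astype(np.uint8)); return [(s[i,4],ce[i]+[x0,y0]) for i in range(1,n) if s[i,4]>=mn]
H,S,V=c[...,0],c[...,1],c[...,2]
bl=comps((H>95)&(H<130)&(S>120)&(V>60),8)
rd=comps(((H<6)|(H>174))&(S>130)&(V>80),2)
print("blue",bl,"red",rd)
y=((H>18)&(H<32)&(S>150)&(V>150)).astype(np.uint8)
n,l,s,ce=cv2.connectedComponentsWithStats(y); print("yellow",[(s[i],) for i in range(1,n) if s[i,4]>200])
w=((S<50)&(V>190)).astype(np.uint8)
bl.sort(key=lambda t:-t[0])
b=onz("top",*bl[0][1],.058); print("button",b)
for a,p in bl[1:]: print("peg",a,onz("top",*p,.076), np.linalg.norm((onz("top",*p,.076)-b)[:2]), np.degrees(np.arctan2(*(onz("top",*p,.076)-b)[1::-1])))
for a,p in rd:
  q=onz("top",*p,.012); print("red",a,q,np.linalg.norm((q-b)[:2]),np.degrees(np.arctan2(*(q-b)[1::-1])))
# foot ring by white contour
cs,_=cv2.findContours(w,cv2.RETR_EXTERNAL,cv2.CHAIN_APPROX_NONE); k=max(cs,key=cv2.contourArea)
e=cv2.fitEllipse(cv2.convexHull(k)); print(e); print("stand c",onz("top",e[0][0]+x0,e[0][1]+y0,.012))
cv2.imwrite("pics/crop.png",cv2.resize(im[y0:y0+100,x0:x0+100],(600,600),interpolation=cv2.INTER_CUBIC))
for nm,p in(("pers",(222,321)),("stamp",(332,168)),("green",(443,287))): print(nm,onz("top",*p,.03))
s=get_state();print(s['tool_pos'],R.from_rotvec(s['eef_rot']).as_matrix().round(3))
```

```text
blue [(np.int32(125), array([348.272, 242.728])), (np.int32(23), array([341., 261.]))] red [(np.int32(14), array([318.85714286, 225.21428571]))]
yellow [(array([  18,   19,   61,   60, 2233], dtype=int32),)]
button [ 0.56594469 -0.13481983  0.058     ]
peg 23 [ 0.53071565 -0.12011033  0.076     ] 0.03817662765382426 157.33755726426256
red 14 [ 0.60434591 -0.07862557  0.012     ] 0.06806208930586648 55.65264696840515
((47.42205047607422, 49.34151840209961), (74.59101104736328, 74.90423583984375), 98.41112518310547)
stand c [ 0.56570919 -0.13483495  0.012     ]
pers [0.41847571 0.11047006 0.03      ]
stamp [ 0.71534776 -0.10578033  0.03      ]
green [ 0.47976692 -0.3184656   0.03      ]
[ 0.22819004 -0.60848102  0.40408104] [[ 0.936  0.351 -0.001]
 [ 0.351 -0.936  0.001]
 [-0.    -0.001 -1.   ]]
```

View pics/crop.png

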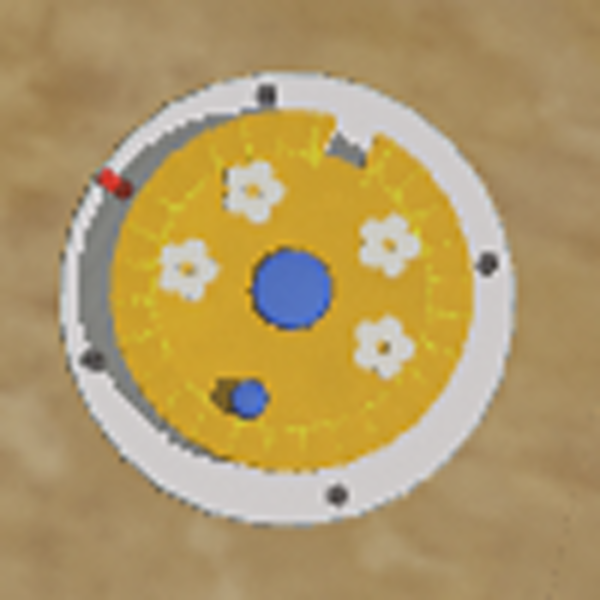

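The crop shows the yellow plate: notch at crop (350,145), peg at (250,397), button at (292,288), red mark at (115,184). The radii agree with the description (38 for the peg, 68 for the mark). The notch is at about -23° and the pin at 56°, so the plate must turn about +78° CCW. I'll push along tool +y with the closed fingers, so I move to the +y side of the peg, high.

>>> send_rows(deltas="0 0 0 30 -26 5 -1;0 0 0 30 -26 5 -1;0 0 0 30 -26 5 -1;0 0 0 30 -26 5 -1;0 0 0 30 -26 5 -1")

```text
clock: 0.78
tool_pos: [0.3235, -0.4329, 0.3794]
eef_rot: [-3.091, -0.561, 0.0]
contact_force: [0.5, 0.0, 0.7]
finger_gap: 0.518
finger_force: 0.0
```

>>> send_rows(deltas="0 0 0 30 -26 5 -1;0 0 0 30 -26 5 -1;0 0 0 30 -26 5 -1;0 0 0 30 -26 5 -1;0 0 0 30 -26 5 -1")

```text
clock: 1.4
tool_pos: [0.4182, -0.2586, 0.3545]
eef_rot: [-3.091, -0.56, 0.0]
contact_force: [0.5, 0.0, -0.3]
finger_gap: 0.02
finger_force: 0.0
```

>>> send_rows(deltas="0 0 0 30 -26 5 -1;0 0 0 30 -26 5 -1;0 0 0 30 -26 5 -1;0 0 0 30 -26 5 -1;0 0 0 30 -26 5 -1")

```text
clock: 2.02
tool_pos: [0.513, -0.0843, 0.3295]
eef_rot: [-3.091, -0.56, 0.0]
contact_force: [0.5, 0.1, -0.2]
finger_gap: 0.005
finger_force: 0.0
```

Run:
```python
from h import *
s=get_state();print(s['clock'],s['tool_pos'],R.from_rotvec(s['eef_rot']).as_matrix().round(3),s['finger_gap'],s['contact_force'])
a=eyes.snapshot("wrist");b=eyes.snapshot("scene")
cv2.imwrite("pics/w1.png",np.hstack([cv2.resize(a,(400,300)),cv2.resize(b[150:330,200:440],(400,300))]))
```

```text
2.025 [ 0.513026   -0.08427466  0.32952454] [[ 0.936  0.351 -0.   ]
 [ 0.351 -0.936 -0.   ]
 [-0.    -0.    -1.   ]] 0.005457298961437132 [ 0.50895646  0.10001704 -0.24368649]
```

View pics/w1.png

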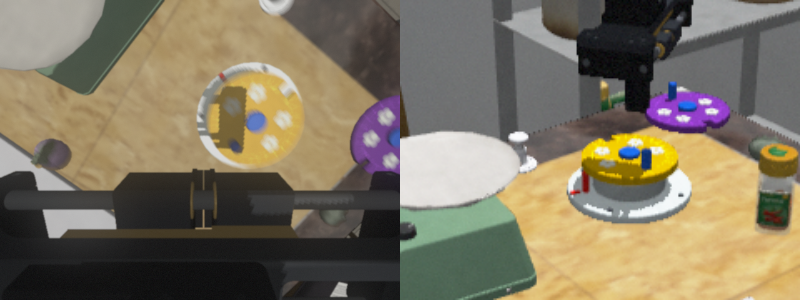

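The closed fingers are above the +y side of the peg, the plate is untouched, and nothing is in the way. I'll go down to a tip height of about 62 mm.

>>> send_rows(deltas="0 0 0 0 0 25 -1;0 0 0 0 0 25 -1;0 0 0 0 0 20 -1;0 0 0 0 0 10 -1;0 0 0 0 0 5 -1")

```text
clock: 2.75
tool_pos: [0.5125, -0.0858, 0.2445]
eef_rot: [-3.091, -0.56, 0.001]
contact_force: [1.0, 0.9, 0.8]
finger_gap: 0.01
finger_force: 0.0
```

>>> send_rows(deltas="0 0 0 0 5 0 -1;0 0 0 0 5 0 -1;0 0 0 0 5 0 -1;0 0 0 0 4 0 -1;0 0 0 0 4 0 -1")

```text
clock: 3.38
tool_pos: [0.5208, -0.1073, 0.2448]
eef_rot: [3.091, 0.56, 0.0]
contact_force: [0.7, -0.1, 0.7]
finger_gap: 0.007
finger_force: 0.0
```

>>> send_rows(deltas="0 0 0 0 4 0 -1;0 0 0 0 4 0 -1;0 0 0 0 4 0 -1;0 0 0 0 4 0 -1;0 0 0 0 4 0 -1")

```text
clock: 4.0
tool_pos: [0.5267, -0.1247, 0.2441]
eef_rot: [-3.089, -0.562, 0.006]
contact_force: [-5.4, 3.4, 1.5]
finger_gap: 0.004
finger_force: 2.5
```

```bash
cat > m.py <<'E'
from h import *
import sys
im=eyes.snapshot("top"); s=get_state(); print(s['clock'],s['tool_pos'],s['contact_force'])
b=np.array([.5658,-.1348])
p=np.array(s['tool_pos'][:2])-b; A=R.from_rotvec(s['eef_rot']).as_matrix()[:2,:2]; print("finger tool xy rel axis",(A.T@p*1000).round(1))
o=eyes.snapshot("scene")
for nm,I in(("top",im),("scene",o)):
    h=cv2.cvtColor(I,cv2.COLOR_BGR2HSV); m=cv2.inRange(h,(95,120,60),(130,255,255))
    n,l,st,ce=cv2.connectedComponentsWithStats(m); B=proj(nm,[*b,.06])
    print(nm,[(int(st[i,4]),st[i,:4].tolist(),ce[i].round(1).tolist()) for i in range(1,n) if st[i,4]>6 and np.hypot(*(ce[i]-B))<50])
a=im[180:300,285:405]; c=o[215:290,290:390]
cv2.imwrite(sys.argv[1],np.hstack([cv2.resize(a,(400,400),interpolation=2),cv2.resize(c,(400,400*75//100),interpolation=2) if 0 else cv2.copyMakeBorder(cv2.resize(c,(400,300),interpolation=2),0,100,0,0,0)]))
E
python3 m.py pics/p1.png
```

```text
4.05 [ 0.52708533 -0.12556768  0.24419042] [-2.40695312  0.51619243 -0.65061374]
finger tool xy rel axis [-33.  -22.3]
top []
scene [(43, [370, 210, 8, 7], [373.6, 213.6]), (62, [331, 238, 13, 6], [337.0, 240.6])]
```

View pics/p1.png

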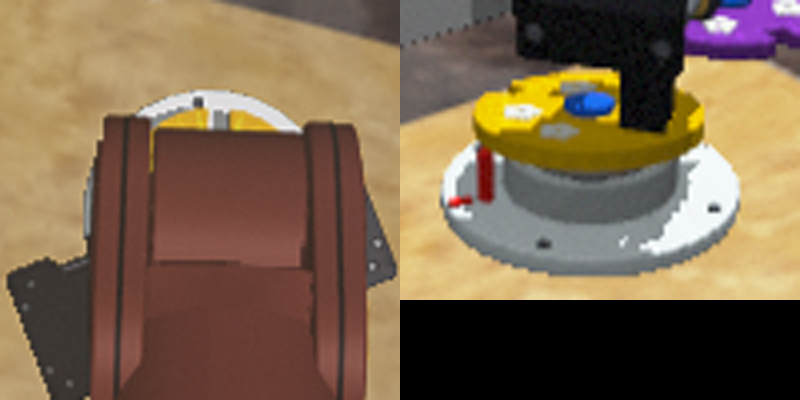

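Run:
```python
from h import *
b=np.array([.5658,-.1348])
for nm,u,v in(("top",285+218*.3,180+115*.3),("scene",290+115/4,215+86/4),("scene",290+77/4,215+120/4)):
    q=onz(nm,u,v,.052)[:2]-b; print(nm,np.hypot(*q)*1000,np.degrees(np.arctan2(q[1],q[0])))
q=onz("scene",290+86/4,215+150/4,.041)[:2]-b; print("pin",np.hypot(*q)*1000,np.degrees(np.arctan2(q[1],q[0])))
```

```text
top 54.99845422141168 -5.246800304076736
scene 44.767660650147036 2.329967589264055
scene 55.96432159410687 49.64178988152361
pin 54.93271823270912 61.71668376991714
```

Run:
```python
from h import *
P=eyes.camera_params("wrist");im=eyes.snapshot("wrist")
print(get_state()['contact_force'])
for n,q in(("axis.052",[.5658,-.1348,.052]),("btn",[.5658,-.1348,.058])): print(n,proj("wrist",q,P))
cv2.imwrite("pics/w2.png",im)
```

```text
[-2.73915343  1.73560784  0.01630762]
axis.052 [369.18390317 219.25303202]
btn [370.66635014 221.8383841 ]
```

View pics/w2.png

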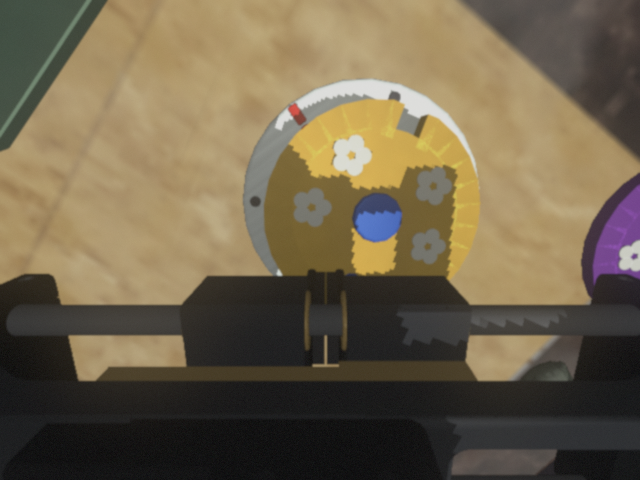

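```bash
cat > w.py <<'E'
from h import *
import sys
P=eyes.camera_params("wrist");im=eyes.snapshot("wrist"); s=get_state(); print(s['clock'],s['tool_pos'],s['contact_force'])
if len(sys.argv)>1: cv2.imwrite(sys.argv[1],im)
h=cv2.cvtColor(im,cv2.COLOR_BGR2HSV)
def big(m):
    n,l,st,ce=cv2.connectedComponentsWithStats(m); B=proj("wrist",[.5658,-.1348,.03],P)
    c=[(st[i,4],*ce[i]) for i in range(1,n) if np.hypot(*(ce[i]-B))<200]; return max(c)[1:]
B=big(cv2.inRange(h,(100,120,60),(130,255,255))); r=big(cv2.inRange(h,(0,150,90),(5,255,255))|cv2.inRange(h,(174,150,90),(180,255,255)))
b=onz("wrist",*B,float(sys.argv[2]) if len(sys.argv)>2 else .058,P); q=onz("wrist",*r,.012,P)-b
print("button",B,b,"red",r,np.hypot(*q[:2])*1000,np.degrees(np.arctan2(q[1],q[0])))
# rim profile: V/yellow scan on r=52 circle at plate top, find the gap
z=b[2]-.006; y=cv2.inRange(h,(15,90,30),(35,255,255)); 
for rad in(.048,.051,.054):
    g=[]
    for a in range(-60,100):
        t=np.radians(a); u=proj("wrist",[b[0]+rad*np.cos(t),b[1]+rad*np.sin(t),z],P).round().astype(int)
        if 0<=u[1]<480 and 0<=u[0]<640 and u[1]<270 and not y[u[1],u[0]]: g.append(a)
    print(rad,g)
E
python3 w.py
```

```text
4.2 [ 0.52743523 -0.12547749  0.24450287] [-3.50609476  1.70506536  1.18720715]
button (np.float64(377.59016393442624), np.float64(224.18214936247722)) [ 0.56606077 -0.13850283  0.058     ] red (np.float64(293.9864864864865), np.float64(110.62162162162163)) 73.22779001512971 58.317650732595666
0.048 [0, 1, 2, 3, 4, 5, 6, 7, 8, 9, 10]
0.051 [0, 1, 2, 3, 4, 5, 6, 7, 8, 9, 10]
0.054 [0, 1, 2, 3, 4, 5, 6, 7, 8, 9, 10]
```

The wrist view shows the notch at (412,120), red mark at (295,111) and button at (378,224). The notch stands at about +5° and the pin at about 57°, so roughly 32 mm of push remains. Continuing in small steps.

>>> send_rows(deltas="0 0 0 -1 4 0 -1;0 0 0 -1 4 0 -1;0 0 0 0 4 0 -1;0 0 0 0 4 0 -1;0 0 0 0 4 0 -1")

```text
clock: 4.82
tool_pos: [0.5331, -0.1454, 0.2448]
eef_rot: [3.091, 0.56, 0.001]
contact_force: [-0.8, 0.8, -0.3]
finger_gap: 0.007
finger_force: 0.4
```

>>> send_rows(deltas="0 0 0 0 2 0 -1;0 0 0 0 2 0 -1;0 0 0 0 0 0 -1;0 0 0 0 0 0 -1;0 0 0 0 0 0 -1")

```text
clock: 5.45
tool_pos: [0.5343, -0.1488, 0.2448]
eef_rot: [3.091, 0.561, 0.0]
contact_force: [-0.2, 0.7, 0.6]
finger_gap: 0.006
finger_force: 0.1
```

```bash
python3 w.py pics/w3.png
```

```text
5.5 [ 0.53431268 -0.1488186   0.24481273] [-0.43998875 -0.70983767 -0.95253893]Traceback (most recent call last):
  File "w.py", line 9, in <module>
    B=big(cv2.inRange(h,(100,120,60),(130,255,255))); r=big(cv2.inRange(h,(0,150,90),(5,255,255))|cv2.inRange(h,(174,150,90),(180,255,255)))
                                                        ~~~^^^^^^^^^^^^^^^^^^^^^^^^^^^^^^^^^^^^^^^^^^^^^^^^^^^^^^^^^^^^^^^^^^^^^^^^^^^^^^^^^
  File "w.py", line 8, in big
    c=[(st[i,4],*ce[i]) for i in range(1,n) if np.hypot(*(ce[i]-B))<200]; return max(c)[1:]
                                                                                 ~~~^^^
ValueError: max() iterable argument is empty
```

View pics/w3.png

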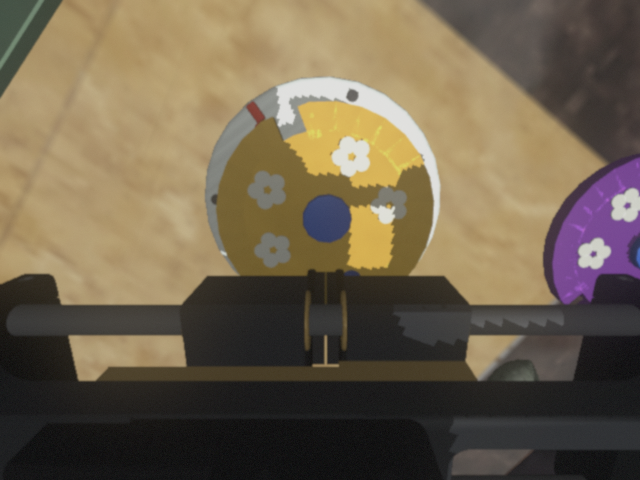

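The button is at (327,218), the notch at about (288,124) and the red mark at (255,113), partly in shadow. I'll loosen the masks and compute what's left.

```bash
sed -i 's/(100,120,60),(130/(100,80,30),(130/; s/(0,150,90),(5/(0,120,50),(6/; s/(174,150,90)/(172,120,50)/; s/(15,90,30),(35/(15,110,25),(35/' w.py; python3 w.py
```

```text
5.55 [ 0.53428814 -0.14880188  0.24479203] [ 0.02935557 -0.33683056 -0.16443296]
button (np.float64(326.17926829268293), np.float64(218.34451219512195)) [ 0.56686446 -0.13656914  0.058     ] red (np.float64(255.07692307692307), np.float64(111.75)) 68.74199903087157 58.175947905778536
0.048 [35, 36, 37, 38, 39, 40, 41, 42, 43, 44, 45, 46, 47, 48, 49]
0.051 [35, 36, 37, 38, 39, 40, 41, 42, 43, 44, 45, 46, 47, 48, 49]
0.054 [35, 36, 37, 38, 39, 40, 41, 42, 43, 44, 45, 46, 47, 48]
```

>>> send_rows(deltas="0 0 0 0 3 0 -1;0 0 0 0 3 0 -1;0 0 0 0 2 0 -1;0 0 0 0 0 0 -1;0 0 0 0 0 0 -1")

```text
clock: 6.18
tool_pos: [0.5371, -0.1563, 0.2448]
eef_rot: [-3.091, -0.561, -0.0]
contact_force: [1.4, 2.0, -1.2]
finger_gap: 0.004
finger_force: 0.9
```

```bash
python3 w.py pics/w4.png
```

```text
6.225 [ 0.53712825 -0.1562592   0.24477724] [ 0.49561371  1.74667136 -0.71226873]
button (np.float64(310.73028296207104), np.float64(220.80854906682723)) [ 0.56577367 -0.13716195  0.058     ] red (np.float64(243.76610169491525), np.float64(119.4135593220339)) 65.8496100415853 59.22346670651668
0.048 [48, 49, 50, 51, 52, 53, 54, 55, 56, 57, 58, 59, 60, 61, 62]
0.051 [49, 50, 51, 52, 53, 54, 55, 56, 57, 58, 59, 60, 61, 62]
0.054 [49, 50, 51, 52, 53, 54, 55, 56, 57, 58, 59, 60, 61, 62]
```

Run:
```python
import cv2
im=cv2.imread("pics/w4.png")[80:240,190:350]; cv2.imwrite("pics/w4c.png",cv2.resize(im,(560,560),interpolation=cv2.INTER_CUBIC))
```

```text
(no output)
```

View pics/w4c.png

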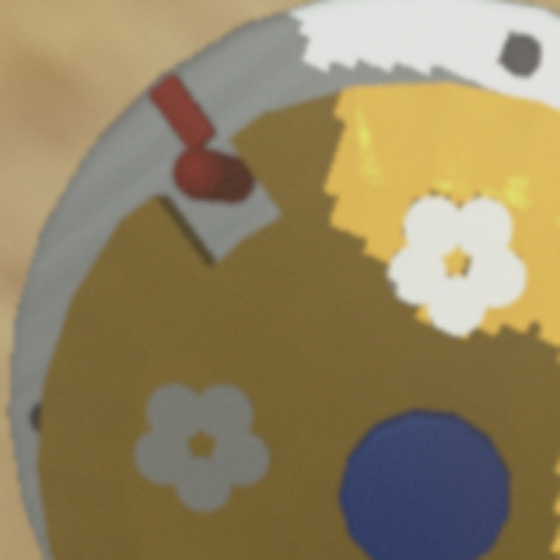

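Run:
```python
from h import *
P=eyes.camera_params("wrist"); f=lambda c,z: onz("wrist",190+c[0]/3.5,80+c[1]/3.5,z,P)[:2]
b=f((425,492),.058)
for n,c,z in(("tip",(200,175),.040),("base",(238,179),.012),("mark",(182,110),.012),("notch",(221,203),.052),("inner",(245,237),.052),("outer",(198,168),.052)):
    q=f(c,z)-b; print(n,np.hypot(*q)*1000,np.degrees(np.arctan2(q[1],q[0])))
```

```text
tip 55.58044051642147 57.844126957417984
base 55.73522081264189 57.352546074498854
mark 69.96140425542931 57.707548290520755
notch 49.029605154434805 55.831557215573845
inner 43.47617627073806 55.9754608223207
outer 54.52592946445198 55.512134899011535
```

Pin at 57.7° and notch at 55.8°, with the radii as given, so a push of about 1 mm more is needed. Then I'll back off and rise.

>>> send_rows(deltas="0 0 0 0 0.6 0 -1;0 0 0 0 0.5 0 -1;0 0 0 0 0 0 -1;0 0 0 0 0 0 -1;0 0 0 0 -4 0 -1")

```text
clock: 6.85
tool_pos: [0.536, -0.1543, 0.2448]
eef_rot: [3.091, 0.559, -0.0]
contact_force: [0.3, 0.2, 0.1]
finger_gap: 0.004
finger_force: 0.0
```

>>> send_rows(deltas="0 0 0 0 -4 0 -1;0 0 0 0 0 -15 -1;0 0 0 0 0 -20 -1;0 0 0 0 0 0 -1;0 0 0 0 0 0 -1")

```text
clock: 7.48
tool_pos: [0.5345, -0.1501, 0.2797]
eef_rot: [3.091, 0.56, -0.0]
contact_force: [-0.8, 0.3, -0.5]
finger_gap: 0.008
finger_force: 0.0
```

```bash
python3 w.py pics/w5.png
python3 - <<'E'
from h import *
s=get_state(); A=R.from_rotvec(s['eef_rot']).as_matrix(); print("to button, tool mm",A.T@(np.array([.5658,-.1355,.058+.182])-s['tool_pos'])*1000)
im=cv2.imread("pics/w5.png")
P=eyes.camera_params("wrist"); u=proj("wrist",[.5658+.055*np.cos(1.0),-.1355+.055*np.sin(1.0),.045],P).astype(int); print(u)
x,y=max(u[0]-40,0),max(u[1]-40,0)
cv2.imwrite("pics/w5c.png",cv2.resize(im[y:y+120,x:x+120],(600,600),interpolation=cv2.INTER_CUBIC)); print(x,y)
E
```

```text
7.525 [ 0.53441739 -0.15000508  0.27936636] [0.11871347 0.71567225 0.26386527]
button (np.float64(322.1054451166811), np.float64(206.52117545375972)) [ 0.56599163 -0.13577316  0.058     ] red (np.float64(265.87179487179486), np.float64(122.25128205128205)) 64.32418477376645 58.20886059450357
0.048 [50, 51, 52, 53, 54, 55, 56, 57, 58, 59, 60, 61, 62, 63]
0.051 [51, 52, 53, 54, 55, 56, 57, 58, 59, 60, 61, 62, 63]
0.054 [50, 51, 52, 53, 54, 55, 56, 57, 58, 59, 60, 61, 62, 63]
to button, tool mm [34.50030638 -2.56007599 39.34655117]
[267 130]
227 90
```

View pics/w5c.png

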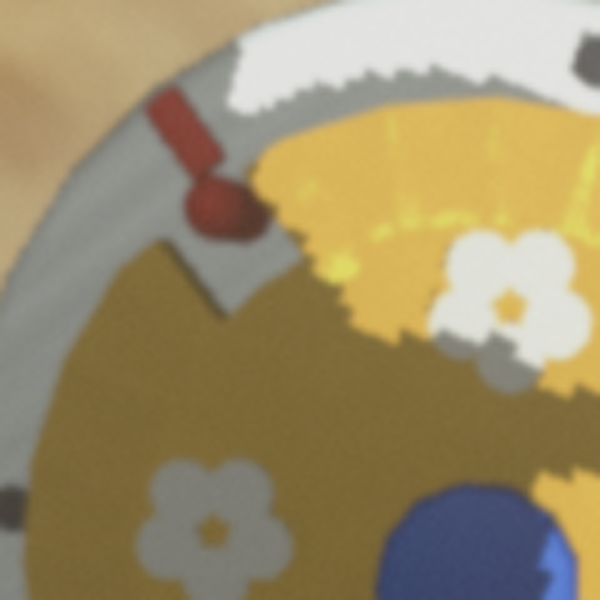

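The pin tip now sits in the notch: notch at about 57° and pin at 57.7°, a 1 mm offset, within the 2.5 play. I'll move over the button and press slowly.

>>> send_rows(deltas="0 0 0 17 -1 0 -1;0 0 0 17 -1 0 -1;0 0 0 0 0 18 -1;0 0 0 0 0 14 -1;0 0 0 0 0 5 -1")

```text
clock: 8.15
tool_pos: [0.5649, -0.1363, 0.2407]
eef_rot: [-3.09, -0.56, 0.005]
contact_force: [0.2, 0.2, 0.5]
finger_gap: -0.001
finger_force: 0.0
```

>>> send_rows(deltas="0 0 0 0 0 2 -1;0 0 0 0 0 1.5 -1;0 0 0 0 0 1.5 -1;0 0 0 0 0 1 -1;0 0 0 0 0 0 -1")

```text
clock: 8.78
tool_pos: [0.5658, -0.1361, 0.2368]
eef_rot: [3.091, 0.56, 0.0]
contact_force: [0.5, 0.1, -0.6]
finger_gap: 0.009
finger_force: 0.0
```

>>> send_rows(deltas="0 0 0 0 0 1 -1;0 0 0 0 0 1 -1;0 0 0 0 0 1 -1;0 0 0 0 0 1 -1;0 0 0 0 0 0 -1")

```text
clock: 9.4
tool_pos: [0.5659, -0.1361, 0.2328]
eef_rot: [3.091, 0.561, 0.0]
contact_force: [-0.5, 0.0, 3.3]
finger_gap: 0.009
finger_force: 1.5
```

>>> send_rows(deltas="0 0 0 0 0 1 -1;0 0 0 0 0 1 -1;0 0 0 0 0 0.5 -1;0 0 0 0 0 0 -1;0 0 0 0 0 0 -1")

```text
clock: 10.02
tool_pos: [0.5659, -0.136, 0.2325]
eef_rot: [3.09, 0.56, 0.0]
contact_force: [-10.8, 1.7, 26.5]
finger_gap: 0.005
finger_force: 13.2
```

It comes to a firm stop at a tip height of 50.5 mm, which is home. Retracting to check.

>>> send_rows(deltas="0 0 0 0 0 -3 -1;0 0 0 0 0 -10 -1;0 0 0 0 0 -40 -1;0 0 0 -30 0 -40 -1;0 0 0 -30 0 -30 -1")

```text
clock: 10.65
tool_pos: [0.5092, -0.1572, 0.355]
eef_rot: [3.091, 0.562, 0.002]
contact_force: [-0.1, -0.0, 0.2]
finger_gap: 0.003
finger_force: 0.0
```

>>> send_rows(deltas="0 0 0 0 -40 0 -1;0 0 0 0 -40 0 -1;0 0 0 0 -40 0 -1;0 0 0 0 -40 0 -1;0 0 0 0 0 0 -1")

```text
clock: 11.28
tool_pos: [0.4527, -0.0046, 0.3537]
eef_rot: [3.09, 0.568, 0.001]
contact_force: [-0.1, -1.1, 0.6]
finger_gap: 0.009
finger_force: 0.0
```

Run:
```python
from h import *
import cv2
s=get_state(); print(s['clock'],s['tool_pos'],s['contact_force'])
o=eyes.snapshot("scene"); t=eyes.snapshot("top")
# yellow blob in scene now vs start, relative to foot
for n in("scene",):
  for I in(cv2.imread("pics/scene0.png"),o):
    h=cv2.cvtColor(I,cv2.COLOR_BGR2HSV); m=cv2.inRange(h,(18,180,100),(32,255,255))[215:290,290:390]
    print(cv2.boundingRect(max(cv2.findContours(m,0,1)[0],key=cv2.contourArea)))
    b=cv2.inRange(h,(100,120,60),(130,255,255))[215:290,290:390]; k,l,st,ce=cv2.connectedComponentsWithStats(b); print(st[1:].tolist(),(ce[1:]+[290,215]).round(1).tolist())
for z in(.058,.050): print(z,proj("scene",[.566,-.135,z]))
a=t[180:300,285:405]; c=o[215:290,290:390]
cv2.imwrite("pics/end.png",np.hstack([cv2.resize(a,(400,400),interpolation=2),cv2.copyMakeBorder(cv2.resize(c,(400,300),interpolation=2),0,100,0,0,0)]))
```

```text
11.275 [ 0.4526863  -0.00457394  0.35370913] [-0.14545436 -1.12007164  0.58822386]
(19, 15, 58, 31)
[[77, 0, 11, 2, 20], [42, 23, 12, 7, 68], [55, 24, 6, 13, 66]] [[372.0, 215.4], [337.3, 241.3], [347.3, 244.7]]
(19, 18, 58, 32)
[[77, 0, 11, 2, 20], [63, 18, 6, 11, 55], [42, 26, 12, 8, 69]] [[372.0, 215.4], [355.9, 237.8], [337.7, 244.7]]
0.058 [336.94234785 239.60695427]
0.05 [336.90593623 243.19109203]
```

View pics/end.png

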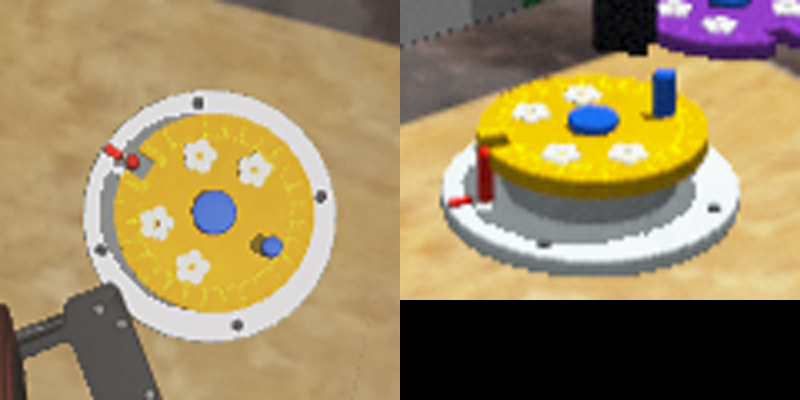

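The end view shows the pin inside the notch. The button is 3.4 px lower in the scene view (3.6 px expected for 8 mm), and the arm is clear. Handing in.

```bash
python3 -c "
from h import *
print(workorder.hand_in())"
```

```text
the job is handed in; nothing more can be done
None
```

The job is handed in: the yellow plate was turned until its notch was over the red pin, then pressed to a firm stop within about 0.5 mm of home; the arm was moved clear, and no verdict came back.

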